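# Bring the glazier's ratchet easel down to its lowest notch

### The job

The small tilting easel on the bench is propped too steep for soldering: set it to its lowest notch. Take the board by its bail handle and lift it past the top notch until you feel it come up against the rubber stop, which kicks the pawl out, without forcing it; lower it gently by hand until it lies quite flat, which re-arms the pawl; then raise it to the first notch, let it down gently onto the pawl and leave it resting there, with nothing else on the bench disturbed.

Things in the scene. Friction and masses are not known exactly. Their poses are not given: they have to be found in the camera images.
- easel: wooden base frame, 250 mm deep, 336 wide, rails 40 high, fixed to the bench; origin at its underside, axes x from the bail side to the hinge side, y along the hinge, z up. A toothed steel quadrant stands on its +y side (to 210 mm high) with the rubber stop above it; the kick-out ramp and stop are adjustable as one and are set differently each time.
- board (a joint): tilt of the board, rad: 0 flat, grows as the bail rises. The pawl on it stops it falling at four notches, about 0.22, 0.37, 0.52 and 0.67 (each clicks in by 0.03 above); it starts in one of the upper three. The stop lies anywhere from 1.01 to 1.32; the pawl is kicked out 0.03 to 0.08 before it and re-armed below 0.05. Lifts with 4 to 6 N at the bar, 1 to 3 N more at the kick-out ramp; flat, it lies on a firm rest.
- handle (a point): middle of the bail's bar: round steel, 12 mm thick, 130 long, parallel to the hinge, 270 mm from the hinge axis in the board's plane, 75 mm beyond the board's edge, between two side arms; 60 mm above the bench when flat. Gripped across from above it turns between the fingers as the board swings.
- hinge (a point): middle of the hinge axis, 60 mm above the bench, at easel x = +125 mm; the bar moves round it on a 270 mm arc: level distance 270 cos(tilt) towards easel -x, height 60 + 270 sin(tilt).
- hammer: hammer 220 mm long lying on the bench on the easel's -y side; a bystander
- nail_cup: steel cup, 64 mm wide, 75 mm high, standing on the easel's +y side; a bystander
- solder_spool: metal spool, 60 mm wide, 45 mm high, standing on the easel's +y side; a bystander

How it is judged:
By the outcome, as a careful person would: the job done as asked, in the order asked, and still so for the second after the job is handed in, with the robot touching nothing.
It also fails if it takes over 67 s, if anything falls off the work surface, if the arm or the gripper's body presses on something with over 40 N, if the wrist force passes 120 N, or if a joint passes its speed limit or range.

### The arm

A 6-joint arm with a two-finger parallel gripper is mounted at the origin on the work surface. World frame = base frame: x ahead of the robot, y to its left, z up, the work surface at z = 0. Lengths are in m, angles in degrees, forces in N, time in s.
With the tool pointing down it reaches from about 0.3 to 0.75 m from the base axis. Payload 8.5 kg.
Tool frame: the origin (TCP) lies at the very end of the fingers, on their centre line; the grasp point (between the pads) lies 19 mm behind it; z points along the fingers, y is the line along which they close (so a half turn about z gives the same grasp; the last joint's range is limited). The gripper opens to 85 mm and grips with 20 to 120 N. Pads are 22 mm wide; open, the fingers measure 114 mm over their backs; the gripper's body (76 mm by 85 mm) begins 54 mm behind the grasp point. The pads swing forward as they close: fully open they stand 13 mm farther back than shut.
Start: joints at [56.362, 21.807, 74.336, -0, 83.858, -12.336], TCP at [0.2, 0.512, 0.231] pointing down, gripper open.
Joint ranges: [-178.18, 178.18], [-50.72, 133.34], [12.68, 142.11], [-81.47, 261.47], [9.98, 163.14], [-165.26, 165.26]. Speed limits (degrees/s): [136.94, 136.94, 180, 180, 180, 180].

### API

Orientations are given as a 3x3 rotation matrix whose columns are the frame's x, y, z axes.
In Python, from rig import env gives the robot as it stands.
- The arm moves only by the tool move_arm, never from a script. Its argument "plan" is a list of rows, each a list of 7 numbers: the turn, a rotation vector about the tool's x, y, z in degrees, then the shift along the tool's x, y, z in cm, then the gripper command: -1 is shut, 1 is fully open, values between are in proportion. In form: [[ax, ay, az, tx, ty, tz, jaw], ...]. A call has 1 to 5 rows; each row is the pose to reach, as a shift and turn from the pose commanded when the call began, along the tool's axes at that moment; what a row does not reach only later rows make up. A row lasts 1/10 s, in which the tool goes at most 50 mm and 8.59 degrees, less where a joint would pass 70% of its speed; a pose out of reach is approached as far as the arm can. A call with a gripper value outside its range is refused whole. The fingers move at their own pace and stop on an object; "squeeze" is the grip in N (left out, the last holds). Time passes only in rows, so rows that repeat a pose let the fingers close. It gives the time, the measured TCP pose, the force, the opening and the grip force at its end, in the units of the state.
- env.observe(): the state, without advancing time (a new reading comes with each control period).
- env.get_image(name): name is "scene" or "top" or "wrist"; returns a dict with "color" (480x640x3 uint8, red, green, blue), "fov_y" (degrees; the focal length in pixels is half the picture's height over the tangent of half this angle, whatever the lens; pixels are square), "cx", "cy" (the principal point, pixels), "R" (3x3) and "t" (3): a world point X has camera coordinates R X + t. Camera axes: x right, y down, z forward; pixel columns grow to the right and rows downward; lengths in m; the calibration is good to about 2 mm. A picture is of the moment at which its call begins. There is no depth.
- env.close_job(): hands the job in; it is judged then, once.
Trained networks look in a picture, given as the dict that the camera call returned (one of the last four; its "shot" number tells which), for a name from the list of things; names that differ only in an ending like _2 or _b are one class to them, and where a whole thing is asked for, a point or a joint stands for the part that bears it (a point fixed in the world has none). Each returns a list of dicts, best first, with "conf" (0 to 1); they miss things now and then, are a little off and sometimes report something else, mostly with a low value. They report only what shows in the picture. A call takes as long as a camera call.
- env.outline_of(target, picture): "mask" (480x640 bool, what is visible of it) and "bbox" ([centre column, centre row, width, height] in pixels, round what is visible of it).
- env.tip_of(target, picture): "pixel" ([column, row] in pixels: a listed point, or the origin of a listed thing).
The state is a dict: "time_s": time; "q": joint angles; "qvel": joint speeds; "joint_efforts": joint torques, N m; "position": TCP position; "tool_rot": TCP orientation; "ft_force": force on the tool from outside, world axes, zero at the start; "wrist_torque": the same for the moment, N m; "grip_width": finger opening in m; "gripper_force": force on a finger pad.
Only numpy, scipy, OpenCV 4.12 (cv2) and the standard library are available. Lean on these libraries where they do the work, as an engineer would, in place of code of your own. Each camera call takes 0.05 s, during which the arm holds its last target. There are 200 camera calls.

## Working session

There is one attempt and no reset: what is moved stays moved. The work goes in short steps, Python scripts to look and compute and a tool call to move; the robot and the scene stay as the last step left them, time stands still between calls to the robot, and variables do not carry over. Pictures are saved under pics/ and viewed, at most 10 in all, crops included, and the job is handed in when it is done.

Besides the shell and the picture viewer there is one more tool, called after "Emit:" in YAML: its name, and indented under it one key for each argument. move_arm: Moves the arm, as the interface text tells. Its arguments: {"type":"object","properties":{"plan":{"type":"array"},"squeeze":{"type":"number"}},"required":["plan"]}

```bash
mkdir -p pics
cat > h.py <<'E'
import numpy as np, cv2
from rig import env
def K(p):
    f=240/np.tan(np.radians(p["fov_y"])/2); return f
def ray(p,px):
    f=K(p);R=np.array(p["R"]);t=np.array(p["t"])
    d=R.T@np.array([(px[0]-p["cx"])/f,(px[1]-p["cy"])/f,1]);return -R.T@t,d/np.linalg.norm(d)
def proj(p,X):
    c=np.array(p["R"])@np.array(X)+np.array(p["t"]);f=K(p);return [p["cx"]+f*c[0]/c[2],p["cy"]+f*c[1]/c[2]]
def tri(rs):
    A=0;b=0
    for o,d in rs:
        M=np.eye(3)-np.outer(d,d);A=A+M;b=b+M@o
    X=np.linalg.solve(A,b);return X,[np.linalg.norm((np.eye(3)-np.outer(d,d))@(X-o)) for o,d in rs]
E
python3 - <<'E'
from h import *
P={}
for n in ["scene","top","wrist"]:
    p=P[n]=env.get_image(n); cv2.imwrite(f"pics/{n}0.png",p["color"][:,:,::-1])
    print(n,(-np.array(p["R"]).T@p["t"]).round(3))
    for k in ["handle","hinge","easel"]:
        print(k,[(np.round(d["pixel"],1).tolist(),round(d["conf"],2)) for d in env.tip_of(k,p)[:3]])
for k in ["handle","hinge","easel"]:
    rs=[]
    for n in P:
        d=env.tip_of(k,P[n])
        if d and d[0]["conf"]>.4: rs.append(ray(P[n],d[0]["pixel"]))
    if len(rs)>1: print(k,tri(rs))
print(env.observe())
E
```

```text
scene [ 1.312 -0.137  1.068]
handle [([282.8, 172.0], 0.57), ([181.0, 289.0], 0.31)]
hinge [([318.8, 299.4], 0.67)]
easel [([301.9, 266.6], 0.79)]
top [0.539 0.048 1.417]
handle [([364.9, 296.1], 0.93)]
hinge [([361.4, 174.8], 0.68)]
easel [([358.0, 237.7], 0.7)]
wrist [0.124 0.542 0.373]
handle []
hinge []
easel []
handle (array([ 0.47945407, -0.01911206,  0.14971399]), [np.float64(0.0013399012390445204), np.float64(0.0013399012390445358)])
hinge (array([ 0.74727536, -0.00902627,  0.06958395]), [np.float64(0.0008032208971968314), np.float64(0.0008032208971967443)])
easel (array([ 0.60941737, -0.01075046, -0.01851446]), [np.float64(0.002885559408778948), np.float64(0.002885559408778975)])
{'time_s': 1.05, 'q': array([ 5.63639871e+01,  2.18074660e+01,  7.43373727e+01, -1.53834606e-03,
        8.38584786e+01, -1.23370771e+01]), 'qvel': array([-0.05817625, -0.06028571, -0.03575303,  0.04752479, -0.07611414,
        0.03038103]), 'joint_efforts': array([ 7.68159407e-04, -4.48326266e+01, -2.31470454e+01, -1.72931227e-04,
        4.45864753e-04, -7.13428591e-06]), 'position': array([0.19978074, 0.51239855, 0.23130513]), 'tool_rot': array([[-9.31699018e-01,  3.63231247e-01, -9.84487369e-06],
       [ 3.63231247e-01,  9.31699016e-01, -6.29910510e-05],
       [-1.37078589e-05, -6.22646662e-05, -9.99999998e-01]]), 'ft_force': array([ 0.51574874, -0.16206991,  0.76549019]), 'wrist_torque': array([-0.02543357, -0.0300905 ,  0.01488356]), 'gripper_force': 0.0, 'grip_width': 0.08543049529401836}
```

View pictures.

View pics/scene0.png

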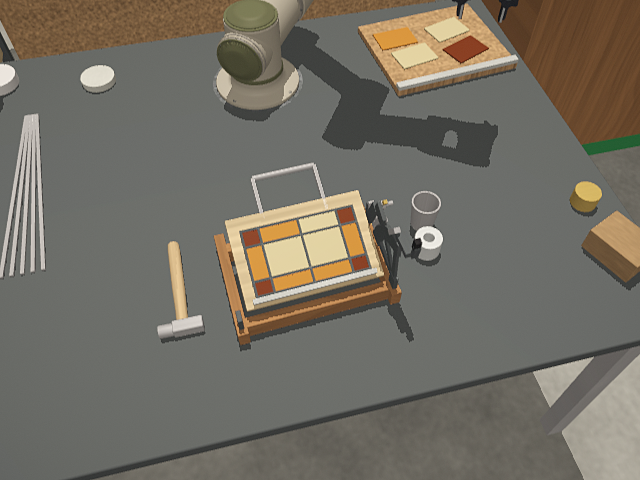

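View pics/top0.png

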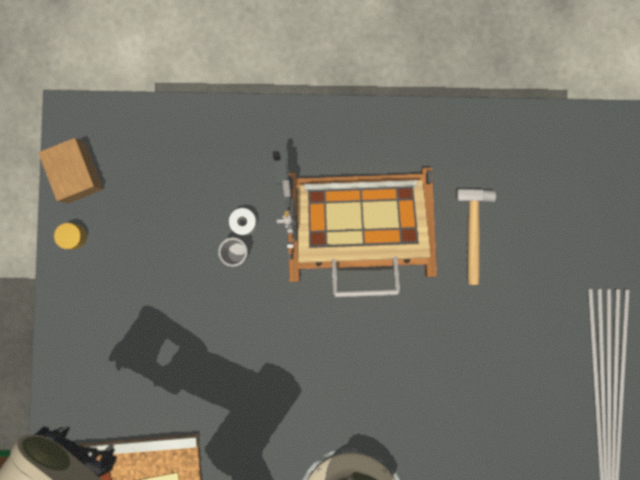

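Emit:
move_arm:
  plan:
    - [0,0,5,-3,-2.6,-0.7,1]
    - [0,0,10,-6,-5.2,-1.4,1]
    - [0,0,15,-9,-7.8,-2.1,1]
    - [0,0,20,-12,-10.4,-2.8,1]
    - [0,0,25,-15,-13,-3.5,1]

```text
time_s: 1.55
position: [0.2927, 0.3354, 0.2667]
tool_rot: [[-0.689, 0.725, 0.0], [0.725, 0.689, 0.0], [-0.0, 0.0, -1.0]]
ft_force: [0.1, -0.3, 0.3]
grip_width: 0.0854
gripper_force: 0.0
```

```bash
cat >> h.py <<'E'
def go(X,yaw):
    s=env.observe();R=np.array(s["tool_rot"]);T=np.array([[-np.sin(yaw),np.cos(yaw),0],[np.cos(yaw),np.sin(yaw),0],[0,0,-1]]).T
    T=np.array([[-np.sin(yaw),np.cos(yaw),0],[np.cos(yaw),np.sin(yaw),0],[0,0,-1.]]).T
    print("t",s["time_s"],"pos",s["position"].round(4),"rot",cv2.Rodrigues(R.T@T)[0].ravel()*57.2958,"shift cm",R.T@(np.array(X)-s["position"])*100,"F",s["ft_force"].round(2))
E
python3 -c "
from h import *
go([.475,-.02,.30],np.radians(2.2))"
```

```text
t 1.55 pos [0.2927 0.3354 0.2667] rot [ 2.41634048e-02 -2.85641320e-03  4.13129624e+01] shift cm [-38.32506265 -11.25028025  -3.32845842] F [ 0.13 -0.3   0.3 ]
```

Emit:
move_arm:
  plan:
    - [0,0,4,-4,-1.1,-0.6,1]
    - [0,0,8,-8,-2.2,-1.2,1]
    - [0,0,12,-12,-3.3,-1.8,0.6]
    - [0,0,16,-16,-4.4,-2.5,0.4]
    - [0,0,20,-20,-5.6,-3.3,0.3]

```text
time_s: 2.05
position: [0.3904, 0.1519, 0.2997]
tool_rot: [[-0.399, 0.917, 0.0], [0.917, 0.399, 0.0], [-0.0, 0.0, -1.0]]
ft_force: [0.8, -0.0, 0.6]
grip_width: 0.0551
gripper_force: 0.0
```

```bash
python3 -c "
from h import *
go([.475,-.02,.30],np.radians(2.2))"
```

```text
t 2.05 pos [0.3904 0.1519 0.2997] rot [ 2.09563642e-02 -1.21713447e-03  2.13316078e+01] shift cm [-19.13708777   0.88868857  -0.0258047 ] F [ 0.85 -0.05  0.61]
```

Emit:
move_arm:
  plan:
    - [0,0,5,-4.5,0,0,0.2]
    - [0,0,10,-9,0.2,0,0.2]
    - [0,0,15,-13.5,0.5,0,0.2]
    - [0,0,21.3,-18.3,0.8,0,0.2]
    - [0,0,21.3,-19.1,0.9,0,0.2]

```text
time_s: 2.55
position: [0.4766, -0.0216, 0.2987]
tool_rot: [[-0.035, 0.999, -0.0], [0.999, 0.035, -0.001], [-0.001, -0.0, -1.0]]
ft_force: [0.9, 1.0, 0.7]
grip_width: 0.0513
gripper_force: 0.0
```

Run:
```python
from h import *
P={}
for n in ["scene","top","wrist"]:
    p=P[n]=env.get_image(n); cv2.imwrite(f"pics/{n}1.png",p["color"][:,:,::-1])
    for k in ["handle","hinge"]:
        d=env.tip_of(k,p);print(n,k,[(np.round(d["pixel"],1).tolist(),round(d["conf"],2)) for d in d[:3]])
for k in ["handle","hinge"]:
    rs=[]
    for n in P:
        d=env.tip_of(k,P[n])
        if d and d[0]["conf"]>.4: rs.append(ray(P[n],d[0]["pixel"]))
    if len(rs)>1: print(k,tri(rs))
go([.475,-.02,.30],np.radians(2.2))
p=P["wrist"];print(np.round(p["R"],3),(-np.array(p["R"]).T@p["t"]).round(4))
```

```text
scene handle [([282.4, 174.1], 0.95), ([179.8, 291.7], 0.47)]
scene hinge [([317.0, 297.9], 0.94)]
top handle []
top hinge [([362.0, 174.7], 0.91)]
wrist handle [([333.3, 223.1], 0.71)]
wrist hinge [([582.4, 197.1], 0.83)]
handle (array([ 0.48551494, -0.02163462,  0.15006024]), [np.float64(0.0009133177564785999), np.float64(0.0009133177564785827)])
hinge (array([ 0.7434151 , -0.00994883,  0.06440948]), [np.float64(0.0026168474930508305), np.float64(0.004872456020627939), np.float64(0.003571196266064344)])
t 3.3 pos [ 0.475  -0.0176  0.2993] rot [-0.0003557   0.00124868  0.21257696] shift cm [-0.23556629 -0.00708075 -0.06634946] F [ 0.08 -0.86  1.14]
[[ 0.999  0.044  0.   ]
 [ 0.042 -0.946  0.321]
 [ 0.014 -0.321 -0.947]] [0.4715 0.0655 0.4413]
```

View pics/wrist1.png

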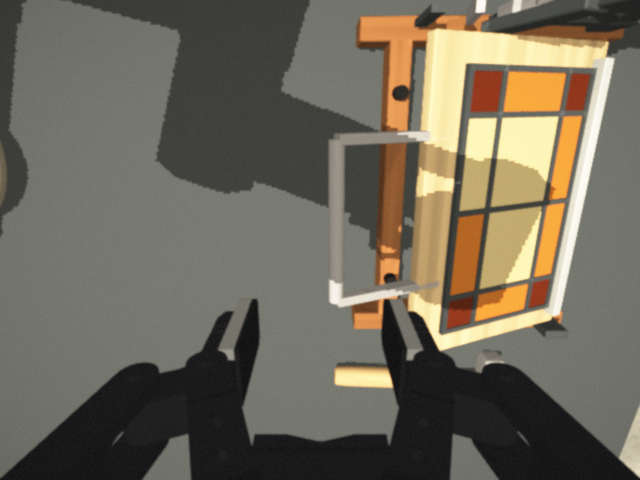

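Run:
```python
from h import *
s=env.get_image("scene");t=env.get_image("top");w=env.get_image("wrist")
print(tri([ray(s,(283.5,171)),ray(t,(366,294.3)),ray(w,(336,221))]))
print(tri([ray(s,(283.5,171)),ray(w,(336,221))]))
print(tri([ray(t,(366,294.3)),ray(w,(336,221))]))
a=tri([ray(t,(335,295)),ray(w,(337,143))]);b=tri([ray(t,(397,293)),ray(w,(335,299))]);print(a,b,a[0]-b[0])
print([proj(w,[.485,-.02,z]) for z in (.15,.16)])
```

```text
(array([ 0.48576808, -0.01892909,  0.15919219]), [np.float64(0.0008305687784713737), np.float64(0.0019198285472456697), np.float64(0.002523999530527961)])
(array([ 0.48725376, -0.01856121,  0.16034022]), [np.float64(0.0014600179159268635), np.float64(0.0014600179159268496)])
(array([ 0.48591618, -0.01873835,  0.15796484]), [np.float64(0.0021984745485029446), np.float64(0.002198474548503099)])
(array([0.48332059, 0.04481032, 0.20450888]), [np.float64(0.00012236005270082636), np.float64(0.00012236005270079307)]) (array([ 0.48924045, -0.08313872,  0.1625586 ]), [np.float64(0.0013348667461513786), np.float64(0.0013348667461514849)]) [-0.00591986  0.12794904  0.04195028]
[[np.float64(331.7737745240057), np.float64(220.63582984399997)], [np.float64(332.1480438646581), np.float64(224.26947110444505)]]
```

Emit:
move_arm:
  plan:
    - [0,0,0,0,1,3,0.2]
    - [0,0,0,-0.1,1.1,6.5,0.2]
    - [0,0,0,-0.1,1.1,10,0.2]
    - [0,0,0,-0.1,1.1,13.5,0.2]
    - [0,0,0,-0.1,1.1,15,0.2]

```text
time_s: 3.95
position: [0.4848, -0.018, 0.1466]
tool_rot: [[-0.042, 0.999, -0.004], [0.999, 0.042, 0.001], [0.001, -0.004, -1.0]]
ft_force: [0.3, 0.6, -0.4]
grip_width: 0.0512
gripper_force: 0.0
```

Run:
```python
from h import *
w=env.get_image("wrist");cv2.imwrite("pics/w2.png",w["color"][:,:,::-1])
go([.486,-.019,.139],np.radians(2.4))
```

```text
t 4.0 pos [ 0.4844 -0.018   0.1455] rot [-0.35033144 -0.11792807 -0.01586647] shift cm [-0.11256093  0.15679402  0.65014851] F [-1.76 -0.69 -2.43]
```

View pics/w2.png

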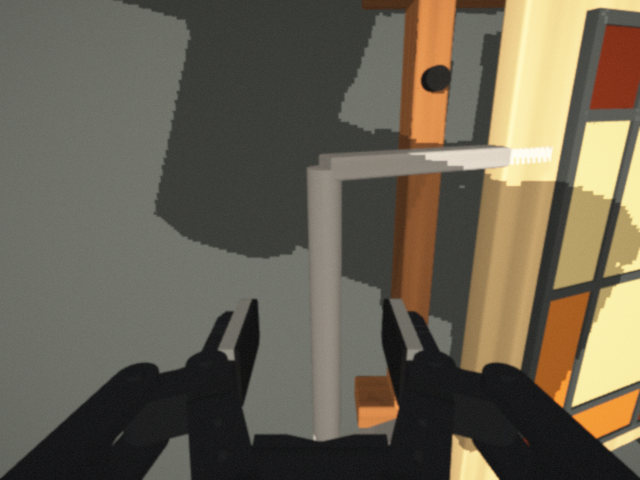

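Emit:
move_arm:
  plan:
    - [0,0,0,0,0,0.6,0.2]
    - [0,0,0,0,0,0.6,-1]
    - [0,0,0,0,0,0.6,-1]
    - [0,0,0,0,0,0.6,-1]
    - [0,0,0,0,0,0.6,-1]
  squeeze: 40

```text
time_s: 4.5
position: [0.4869, -0.0184, 0.1442]
tool_rot: [[-0.042, 0.999, 0.003], [0.999, 0.042, -0.001], [-0.001, 0.003, -1.0]]
ft_force: [3.5, 0.1, -0.1]
grip_width: 0.0105
gripper_force: 39.0
```

Emit:
move_arm:
  plan:
    - [0,0,0,0,0,0,-1]
    - [0,0,0,0,0,0,-1]

```text
time_s: 4.7
position: [0.4867, -0.0184, 0.1439]
tool_rot: [[-0.042, 0.999, 0.002], [0.999, 0.042, -0.0], [-0.001, 0.002, -1.0]]
ft_force: [3.6, -0.0, 3.1]
grip_width: 0.0107
gripper_force: 39.1
```

Emit:
move_arm:
  plan:
    - [0,0,0,0,0.41,-1.0,-1]
    - [0,0,0,0,0.98,-2.22,-1]
    - [0,0,0,0,1.61,-3.42,-1]
    - [0,0,0,0,2.3,-4.58,-1]
    - [0,0,0,0,2.89,-5.48,-1]

```text
time_s: 5.2
position: [0.5141, -0.0169, 0.1975]
tool_rot: [[-0.042, 0.999, -0.004], [0.999, 0.042, 0.001], [0.001, -0.004, -1.0]]
ft_force: [-0.6, 0.7, -6.1]
grip_width: 0.0102
gripper_force: 38.9
```

Emit:
move_arm:
  plan:
    - [0,0,0,0,0.95,-1.31,-1]
    - [0,0,0,0,1.98,-2.56,-1]
    - [0,0,0,0,3.09,-3.75,-1]
    - [0,0,0,0,4.26,-4.86,-1]
    - [0,0,0,0,5.5,-5.91,-1]

```text
time_s: 5.7
position: [0.5674, -0.014, 0.2575]
tool_rot: [[-0.042, 0.999, -0.008], [0.999, 0.042, 0.001], [0.002, -0.008, -1.0]]
ft_force: [-11.3, 2.8, 7.6]
grip_width: 0.0104
gripper_force: 39.3
```

```bash
python3 -c "
from h import *
s=env.get_image('wrist')
go([.486,-.019,.139],np.radians(2.4))
C=np.array([.4867,-.144]);X0=C"
```

```text
t 5.75 pos [ 0.5694 -0.0139  0.2592] rot [-0.20189329 -0.08541465  0.0290975 ] shift cm [-0.17190784 -8.31645708 12.04431442] F [-11.9    2.75   9.89]
```

Emit:
move_arm:
  plan:
    - [0,0,0,0,0.3,-0.5,-1]
    - [0,0,0,0,0.6,-0.75,-1]
    - [0,0,0,0,1.0,-1.05,-1]
    - [0,0,0,0,1.23,-1.22,-1]
    - [0,0,0,0,1.23,-1.22,-1]

```text
time_s: 6.25
position: [0.5814, -0.0133, 0.2687]
tool_rot: [[-0.043, 0.999, -0.004], [0.999, 0.043, 0.002], [0.002, -0.003, -1.0]]
ft_force: [-2.6, 5.9, -2.1]
grip_width: 0.0107
gripper_force: 39.4
```

Emit:
move_arm:
  plan:
    - [0,0,0,0.05,0.33,-0.23,-1]
    - [0,0,0,0.1,0.67,-0.46,-1]
    - [0,0,0,0.1,1.01,-0.69,-1]
    - [0,0,0,0.1,1.2,-0.8,-1]
    - [0,0,0,0.1,1.2,-0.8,-1]

```text
time_s: 6.75
position: [0.5943, -0.0126, 0.2776]
tool_rot: [[-0.042, 0.999, 0.0], [0.999, 0.042, 0.0], [0.0, 0.0, -1.0]]
ft_force: [-3.2, 3.4, -0.1]
grip_width: 0.0106
gripper_force: 39.3
```

Emit:
move_arm:
  plan:
    - [0,0,0,0.03,0.38,-0.25,-1]
    - [0,0,0,0.03,0.61,-0.39,-1]
    - [0,0,0,0.05,0.84,-0.52,-1]
    - [0,0,0,0.05,0.84,-0.52,-1]

```text
time_s: 7.15
position: [0.6029, -0.0121, 0.283]
tool_rot: [[-0.042, 0.999, 0.001], [0.999, 0.042, -0.0], [-0.0, 0.001, -1.0]]
ft_force: [-4.1, 1.4, 1.8]
grip_width: 0.0104
gripper_force: 39.3
```

Emit:
move_arm:
  plan:
    - [0,0,0,0.02,0.24,-0.14,-1]
    - [0,0,0,0.03,0.47,-0.28,-1]
    - [0,0,0,0.03,0.71,-0.41,-1]
    - [0,0,0,0.03,0.71,-0.41,-1]

```text
time_s: 7.55
position: [0.61, -0.0116, 0.2872]
tool_rot: [[-0.042, 0.999, 0.001], [0.999, 0.042, -0.001], [-0.001, 0.001, -1.0]]
ft_force: [-4.0, -1.1, 2.9]
grip_width: 0.01
gripper_force: 39.3
```

Emit:
move_arm:
  plan:
    - [0,0,0,0,0.24,-0.15,-1]
    - [0,0,0,0,0.48,-0.28,-1]
    - [0,0,0,0,0.7,-0.4,-1]
    - [0,0,0,0,0.7,-0.4,-1]

```text
time_s: 7.95
position: [0.6169, -0.0112, 0.2909]
tool_rot: [[-0.042, 0.999, 0.0], [0.999, 0.042, -0.0], [-0.0, 0.0, -1.0]]
ft_force: [-4.6, -2.6, 2.3]
grip_width: 0.0101
gripper_force: 39.2
```

Emit:
move_arm:
  plan:
    - [0,0,0,-0.03,0.24,-0.12,-1]
    - [0,0,0,-0.03,0.48,-0.23,-1]
    - [0,0,0,-0.03,0.74,-0.34,-1]
    - [0,0,0,-0.03,0.74,-0.34,-1]

```text
time_s: 8.35
position: [0.6243, -0.0109, 0.2947]
tool_rot: [[-0.042, 0.999, 0.001], [0.999, 0.042, 0.0], [0.0, 0.001, -1.0]]
ft_force: [-4.1, -0.1, 5.4]
grip_width: 0.0102
gripper_force: 39.3
```

Emit:
move_arm:
  plan:
    - [0,0,0,0,0.24,-0.12,-1]
    - [0,0,0,0,0.48,-0.24,-1]
    - [0,0,0,0,0.74,-0.36,-1]
    - [0,0,0,0,0.74,-0.36,-1]

```text
time_s: 8.75
position: [0.6317, -0.0105, 0.2982]
tool_rot: [[-0.042, 0.999, 0.001], [0.999, 0.042, 0.0], [0.0, 0.001, -1.0]]
ft_force: [-4.8, 0.3, 5.5]
grip_width: 0.0101
gripper_force: 39.2
```

Emit:
move_arm:
  plan:
    - [0,0,0,0,0.24,-0.11,-1]
    - [0,0,0,0,0.48,-0.22,-1]
    - [0,0,0,0,0.74,-0.33,-1]
    - [0,0,0,0,0.74,-0.33,-1]

```text
time_s: 9.15
position: [0.6393, -0.0101, 0.3015]
tool_rot: [[-0.042, 0.999, 0.001], [0.999, 0.042, 0.0], [0.0, 0.001, -1.0]]
ft_force: [-5.0, 2.0, 5.6]
grip_width: 0.0102
gripper_force: 39.2
```

Emit:
move_arm:
  plan:
    - [0,0,0,0,0.25,-0.1,-1]
    - [0,0,0,0,0.5,-0.19,-1]
    - [0,0,0,0,0.76,-0.28,-1]
    - [0,0,0,0,0.76,-0.28,-1]

```text
time_s: 9.55
position: [0.643, -0.0099, 0.303]
tool_rot: [[-0.041, 0.999, -0.012], [0.999, 0.041, 0.0], [0.001, -0.012, -1.0]]
ft_force: [-25.2, -0.4, 4.3]
grip_width: 0.0105
gripper_force: 39.5
```

Run:
```python
from math import *
p=(.6472,.3035)
x=lambda a:(.740-.2705*cos(a),.0495+.2705*sin(a))
a=1.19
while a>0.03:
    r=[]
    for i in range(5):
        q=x(a);r.append((round(a,2),round((q[0]-p[0])*100,2),round(-(q[1]-p[1])*100,2)));a-=.05 
    p=q;print(r)
```

```text
[(1.19, -0.77, 0.29), (1.14, -2.02, 0.82), (1.09, -3.23, 1.42), (1.04, -4.41, 2.07), (0.99, -5.56, 2.79)]
[(0.94, -1.11, 0.77), (0.89, -2.18, 1.59), (0.84, -3.21, 2.47), (0.79, -4.2, 3.4), (0.74, -5.13, 4.38)]
[(0.69, -0.89, 1.02), (0.64, -1.72, 2.09), (0.59, -2.5, 3.19), (0.54, -3.23, 4.33), (0.49, -3.89, 5.51)]
[(0.44, -0.61, 1.21), (0.39, -1.15, 2.45), (0.34, -1.63, 3.71), (0.29, -2.05, 5.0), (0.24, -2.41, 6.3)]
[(0.19, -0.29, 1.32), (0.14, -0.51, 2.66), (0.09, -0.67, 4.0), (0.04, -0.75, 5.35), (-0.01, -0.77, 6.7)]
```

Emit:
move_arm:
  plan:
    - [0,0,0,0,-0.77,0.29,-1]
    - [0,0,0,0,-2.0,0.82,-1]
    - [0,0,0,0,-3.23,1.42,-1]
    - [0,0,0,-0.04,-4.41,2.07,-1]
    - [0,0,0,-0.05,-5.56,2.79,-1]

```text
time_s: 10.05
position: [0.5912, -0.0127, 0.2761]
tool_rot: [[-0.042, 0.999, 0.003], [0.999, 0.042, 0.0], [0.0, 0.003, -1.0]]
ft_force: [-1.7, 0.9, 3.5]
grip_width: 0.0106
gripper_force: 40.2
```

Emit:
move_arm:
  plan:
    - [0,0,0,0,-1.11,0.77,-1]
    - [0,0,0,-0.02,-2.18,1.59,-1]
    - [0,0,0,-0.04,-3.2,2.45,-1]
    - [0,0,0,-0.05,-3.7,2.9,-1]
    - [0,0,0,-0.05,-3.7,2.9,-1]

```text
time_s: 10.55
position: [0.5538, -0.0148, 0.2463]
tool_rot: [[-0.042, 0.999, -0.001], [0.999, 0.042, 0.001], [0.001, -0.001, -1.0]]
ft_force: [-2.9, 1.4, -0.5]
grip_width: 0.0103
gripper_force: 40.3
```

Emit:
move_arm:
  plan:
    - [0,0,0,0,-1.07,1.08,-1]
    - [0,0,0,-0.02,-2.15,2.28,-1]
    - [0,0,0,-0.03,-2.83,3.13,-1]
    - [0,0,0,-0.04,-3.48,3.99,-1]

```text
time_s: 10.95
position: [0.5196, -0.0168, 0.2069]
tool_rot: [[-0.042, 0.999, 0.001], [0.999, 0.042, 0.0], [0.0, 0.001, -1.0]]
ft_force: [-0.9, 2.9, -1.2]
grip_width: 0.0103
gripper_force: 40.8
```

Emit:
move_arm:
  plan:
    - [0,0,0,0,-0.75,1.12,-1]
    - [0,0,0,0,-1.45,2.28,-1]
    - [0,0,0,0,-2.1,3.47,-1]
    - [0,0,0,0,-2.68,4.69,-1]
    - [0,0,0,0,-3.2,5.94,-1]

```text
time_s: 11.45
position: [0.4876, -0.0185, 0.1473]
tool_rot: [[-0.042, 0.999, 0.001], [0.999, 0.042, -0.001], [-0.001, 0.001, -1.0]]
ft_force: [-1.3, -0.5, -0.7]
grip_width: 0.01
gripper_force: 42.1
```

Emit:
move_arm:
  plan:
    - [0,0,0,0,-0.54,1.5,-1]
    - [0,0,0,0,-0.99,3.0,-1]
    - [0,0,0,0,-1.34,4.6,-1]
    - [0,0,0,0,-1.57,6.0,-1]
    - [0,0,0,0,-1.69,7.0,-1]

```text
time_s: 11.95
position: [0.4701, -0.0194, 0.0766]
tool_rot: [[-0.042, 0.999, -0.002], [0.999, 0.042, -0.001], [-0.001, -0.002, -1.0]]
ft_force: [-5.5, -2.6, -1.9]
grip_width: 0.0104
gripper_force: 42.2
```

Emit:
move_arm:
  plan:
    - [0,0,0,-0.03,0,0.7,-1]
    - [0,0,0,-0.03,0,1.3,-1]
    - [0,0,0,-0.03,0,1.8,-1]
    - [0,0,0,-0.03,0,2.2,-1]
    - [0,0,0,-0.03,0,2.2,-1]

```text
time_s: 12.45
position: [0.4685, -0.0194, 0.0543]
tool_rot: [[-0.042, 0.999, -0.006], [0.999, 0.042, 0.0], [0.0, -0.006, -1.0]]
ft_force: [-10.8, -3.7, -2.8]
grip_width: 0.0102
gripper_force: 42.7
```

Emit:
move_arm:
  plan:
    - [0,0,0,-0.05,-0.1,0.2,-1]
    - [0,0,0,-0.05,-0.15,0.4,-1]
    - [0,0,0,-0.05,-0.15,0.6,-1]
    - [0,0,0,-0.05,-0.15,0.6,-1]

```text
time_s: 12.85
position: [0.4684, -0.0196, 0.0489]
tool_rot: [[-0.042, 0.999, -0.003], [0.999, 0.042, 0.001], [0.001, -0.003, -1.0]]
ft_force: [-4.7, 1.0, -3.2]
grip_width: 0.0102
gripper_force: 42.9
```

Emit:
move_arm:
  plan:
    - [0,0,0,0,0,0.15,-1]
    - [0,0,0,0,0,0.3,-1]
    - [0,0,0,0,0,0.4,-1]
    - [0,0,0,0,0,0.4,-1]

```text
time_s: 13.25
position: [0.4684, -0.0196, 0.046]
tool_rot: [[-0.042, 0.999, -0.002], [0.999, 0.042, 0.0], [0.0, -0.002, -1.0]]
ft_force: [-8.9, 2.2, 9.4]
grip_width: 0.0102
gripper_force: 44.1
```

Emit:
move_arm:
  plan:
    - [0,0,0,0,-0.1,0.04,-1]
    - [0,0,0,0,-0.1,0.04,-1]
    - [0,0,0,0,-0.05,-1.2,-1]
    - [0,0,0,0,0.05,-2.5,-1]
    - [0,0,0,0,0.15,-3.8,-1]

```text
time_s: 13.75
position: [0.4708, -0.0195, 0.0837]
tool_rot: [[-0.042, 0.999, -0.0], [0.999, 0.042, 0.001], [0.001, -0.0, -1.0]]
ft_force: [2.1, 3.7, -6.1]
grip_width: 0.01
gripper_force: 42.3
```

Emit:
move_arm:
  plan:
    - [0,0,0,0.02,0.2,-1.0,-1]
    - [0,0,0,0.03,0.4,-2.1,-1]
    - [0,0,0,0.03,0.62,-3.1,-1]
    - [0,0,0,0.05,0.84,-4.0,-1]
    - [0,0,0,0.05,0.84,-4.0,-1]

```text
time_s: 14.25
position: [0.4794, -0.0189, 0.1244]
tool_rot: [[-0.042, 0.999, 0.001], [0.999, 0.042, -0.0], [-0.001, 0.001, -1.0]]
ft_force: [-1.1, 0.2, -5.0]
grip_width: 0.0103
gripper_force: 41.6
```

Emit:
move_arm:
  plan:
    - [0,0,0,0,-0.15,0.5,-1]
    - [0,0,0,-0.02,-0.3,1.0,-1]
    - [0,0,0,-0.02,-0.4,1.4,-1]
    - [0,0,0,-0.03,-0.48,1.8,-1]
    - [0,0,0,-0.03,-0.48,1.8,-1]

```text
time_s: 14.75
position: [0.4748, -0.0193, 0.1061]
tool_rot: [[-0.042, 0.999, 0.003], [0.999, 0.042, 0.0], [-0.0, 0.003, -1.0]]
ft_force: [2.7, 5.0, 7.1]
grip_width: 0.0104
gripper_force: 42.8
```

Emit:
move_arm:
  plan:
    - [0,0,0,0.05,0.03,-0.05,-1]
    - [0,0,0,0.05,0.03,-0.05,-0.5]
    - [0,0,0,0.05,0.03,-0.05,-0.1]
    - [0,0,0,0.05,0.03,-0.05,0.15]
    - [0,0,0,0.05,0.03,-0.05,0.15]

```text
time_s: 15.25
position: [0.474, -0.0189, 0.106]
tool_rot: [[-0.042, 0.999, -0.0], [0.999, 0.042, 0.0], [0.0, -0.0, -1.0]]
ft_force: [-1.1, -0.4, 1.1]
grip_width: 0.049
gripper_force: 0.0
```

Run:
```python
from h import *
w=env.get_image("wrist");s=env.get_image("scene")
cv2.imwrite("pics/w3.png",np.hstack([cv2.resize(w["color"],(400,300)),cv2.resize(s["color"][120:360,140:460],(400,300))])[:,:,::-1])
go([.475,-.019,.106],np.radians(2.4)); print(env.observe()["grip_width"])
```

```text
t 15.35 pos [ 0.4741 -0.0188  0.106 ] rot [-0.01751314 -0.00325285 -0.00860987] shift cm [-0.01894849  0.09256128  0.00010494] F [-0.61 -0.37 -0.12]
0.04898212334228657
```

View pics/w3.png

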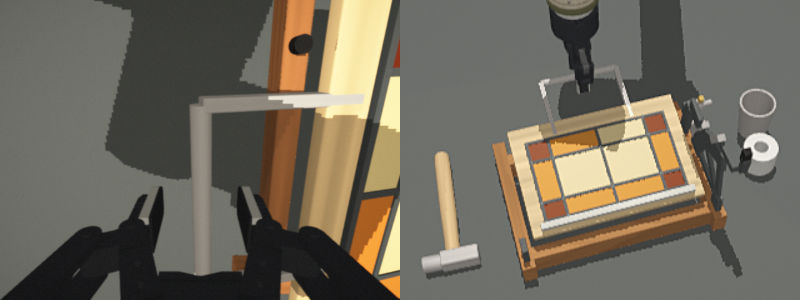

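The bar stands free between the open fingers (wrist view, column ≈202) and the board rests low. The hammer, cup and spool are where they were. I'll withdraw upward.

Emit:
move_arm:
  plan:
    - [0,0,0,0,0,-1.5,0.15]
    - [0,0,0,0,0,-4,0.15]
    - [0,0,0,0,-0.5,-8,0.15]
    - [0,0,0,0,-2,-12,0.15]
    - [0,0,0,0,-4,-16,0.15]

```text
time_s: 15.85
position: [0.4337, -0.0204, 0.2675]
tool_rot: [[-0.042, 0.999, -0.0], [0.999, 0.042, 0.0], [0.0, -0.0, -1.0]]
ft_force: [0.6, -0.5, 0.8]
grip_width: 0.0491
gripper_force: 0.0
```

Emit:
move_arm:
  plan:
    - [0,0,0,0,0,-1,0.15]
    - [0,0,0,0,0,-1,0.15]

```text
time_s: 16.05
position: [0.4346, -0.0206, 0.2773]
tool_rot: [[-0.042, 0.999, 0.003], [0.999, 0.042, -0.001], [-0.001, 0.003, -1.0]]
ft_force: [1.1, -0.1, -1.4]
grip_width: 0.0493
gripper_force: 0.0
```

Run:
```python
from h import *
P=[env.get_image(n) for n in ("scene","wrist")]
r=[]
for p in P:
    d=env.tip_of("handle",p)
    if d: print(d[0]); r.append(ray(p,d[0]["pixel"]))
if len(r)>1: print(tri(r))
print("expected bar px",[np.round(proj(P[0],[.4748,-.0193,z]),1) for z in (.06,.12,.16)])
cv2.imwrite("pics/s4.png",cv2.resize(P[0]["color"][120:360,140:460],(640,480))[:,:,::-1])
```

```text
{'pixel': [281.3, 180.8], 'conf': 0.98}
{'pixel': [367.5, 216.1], 'conf': 0.77}
(array([ 0.47327575, -0.02253394,  0.11580945]), [np.float64(0.0018589231986812936), np.float64(0.0018589231986813391)])
expected bar px [array([285.2, 198.1]), array([283.7, 179.9]), array([282.6, 167. ])]
```

View pics/s4.png

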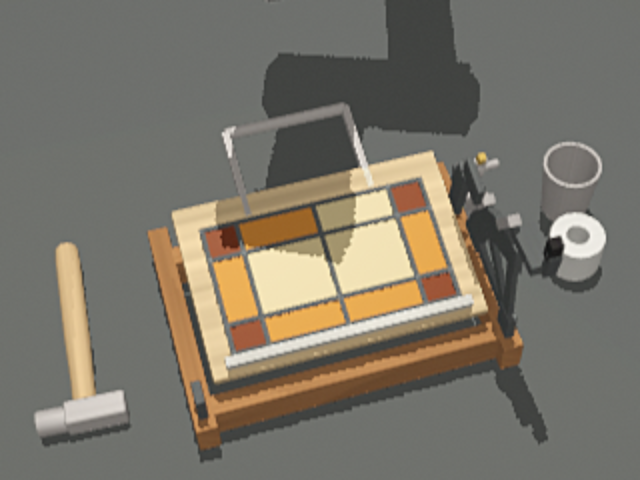

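The bar stays at z ≈ 0.116–0.12 with the gripper clear. That is a tilt of about 0.22, the first notch, and the bystanders have not moved. Handing in.

```bash
python3 -c "
from rig import env
print(env.close_job())"
```

```text
the job is handed in; nothing more can be done
None
```

The easel now rests on its first (lowest) notch at a tilt of about 0.22 rad: I lifted it to the rubber stop (about 25 N at the wrist), lowered it flat, raised it and let it down onto the pawl, with the hammer, cup and spool undisturbed, and handed it in at about 16 s; no verdict came back.

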